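# Fit the small cone on the citrus press and hold it down

### The job

Get the citrus press ready for lemons: first swing its lever so that the lever clicks into the notch between the two ribs and the cover stands clear of the drive hub. Then take the small squeezing cone off its wooden ring, turn it so that the four splines of its shank mesh with the cross-shaped slot of the hub, slide it fully home and press it well down against the sprung drive. Finish while still holding the cone pressed down; do not let go, and leave the large cone and the things round about where they are.

Things in the scene. Friction and masses are not known exactly. Their poses are not given: they have to be found in the camera images.
- lever (a joint): Lever angle (rad) about its upright pivot, counter-clockwise seen from above; range 0 to 1.65. Starts at 0 to 0.12 (hub covered). Notch at 1.20: a sprung ball under the lever snaps between two ribs on the housing; about 5 N at the knob carries it over a rib; let go between 1.08 and 1.32, it snaps to 1.20 within 0.04. Past about 1.38 it overshoots the second rib. Elsewhere it stays put.
- knob (a point): Grip point of the lever's upright round black knob (14 mm diameter): on its axis, 12 mm below its top, 45 mm above the housing's top. The straight post reaches down to 23 mm below the point, where the lever arm is. It moves on a circle of 62 mm radius about pivot. Turns with the lever.
- pivot (a point): Fixed point on the lever's pivot axis, level with the top of the press housing (60 mm above the worktop). The point's axes are those of the press.
- notch (a point): Fixed point on the press housing's top (45 mm below the knob's grip point) over which knob stands when the lever is in its notch (62 mm from pivot).
- press: White citrus press base, fixed, 156 x 214 x 60 mm. Origin on the worktop under the hub's axis; the housing spans x -78 to 78 mm, y -76 to 138 mm of its axes; the lever pivot is at y = +58 mm. The lever carries a round steel cover (45 mm), 15 to 19 mm above the housing, which lies over the hub at lever angle 0 and beside it in the notch.
- hub_top (a point): Centre of the top face of the round metal drive hub (42 mm diameter, at rest 72 mm above the worktop). In it an open cross-shaped slot: arms along the point's x and y axes, each 10.4 mm wide and reaching 15.2 mm from the centre, over 18 mm deep. The hub sinks with the drive; it turns only stiffly (0.15 N m), and its angle differs from start to start.
- drive (a joint): How far the hub is pushed down (m): 0 at rest, stop at 0.008. Spring: about 4.5 N to start moving, 8 N at 0.004, 12 N at the stop.
- small_cone: Small white squeezing cone, 40 to 85 g. Origin: centre of the underside of its round skirt (52 mm diameter, 6 mm thick). Above the skirt a flat-sided grip block, 36 mm along its x, 22 mm along its y, from 6 to 34 mm height, then a ribbed dome no wider than 22 mm, top at 56 mm. Starts upright, at any yaw, its shank in a fixed wooden ring (60 mm diameter, 23 mm high), skirt on its 3 mm rubber studs.
- large_cone: The large white cone of the same shape (skirt 68 mm, block 50 x 32 mm, 78 mm high above its origin at the skirt's underside), in the other wooden ring. To be left there.
- timer: Kitchen timer, 63 mm diameter, 44 mm high; origin under its centre. Bystander.
- mug: Striped mug with handle, 92 x 127 x 95 mm; origin under its centre. Bystander.
- jar: Honey jar with a lid, 65 mm diameter, 100 mm high; origin under its centre. Bystander.
- tin: Food tin, 75 mm diameter, 58 mm high; origin under its centre. Bystander.
- shank_tip (a point): Centre of the lower end of the small cone's shank, 18 mm below the skirt's underside. The shank is a cross of four splines along the cone's x and y axes, each 8 mm wide, 26 mm from end to end. Seated, the skirt's underside rests on the hub's top, at any of the four quarter turns.

How it is judged:
On the way, in this order (a step that is already met when the one before it is completed fails the run):
1. the lever is in its notch, the small cone still in its ring (value of joint lever between 1.13 and 1.27 rad and distance of small_cone from where it was at the start of the episode below 0.02 m and contact force between press and the fingers below 0.3 N), for 0.3 s.
2. the small cone is home in the hub and the drive is pushed down (z of small_cone in the frame of hub_top below 0.003 m and horizontal distance between small_cone and hub_top below 0.004 m and value of joint drive above 0.003 m), for 0.2 s.
At the end, for the whole second after the job is handed in: Lever in its notch (1.20 within 0.07 rad); small cone upright, meshed, skirt within 3 mm of the hub's top and 4 mm of its axis; fingers hold it (over 3 N) and keep the drive down more than 3 mm; large cone within 2 cm of its start (all of step 2 and value of joint lever between 1.13 and 1.27 rad and z of small_cone in the frame of hub_top above -0.003 m and angle between small_cone's own z axis and vertical below 0.1 rad and contact force between the fingers and small_cone above 3 N and distance of large_cone from where it was at the start of the episode below 0.02 m); the arm keeps its last pose, push and grip.
It fails at once if the large cone or a bystander is moved more than 3 cm (distance of any of large_cone, timer, mug, jar, tin from where it was at the start of the episode above 0.03 m).
It also fails if it takes over 54 s, if anything falls off the work surface, if the arm or the gripper's body presses on something with over 40 N, if the wrist force passes 120 N, or if a joint passes its speed limit or range.

### The arm

A 6-joint arm with a two-finger parallel gripper is mounted at the origin on a cart in front of the work surface, level with it; the furniture and walls round the work are solid. World frame = base frame: x ahead of the robot, y to its left, z up, the work surface at z = 0. Lengths are in m, angles in rad, forces in N, time in s.
With the tool pointing down it reaches from about 0.325 to 0.775 m from the base axis. Payload 5.5 kg.
Tool frame: the origin (TCP) lies on the mounting face of the last link; the fingertips stand 182 mm ahead of it and the grasp point (between the pads) lies 163 mm ahead of it; z points along the fingers, y is the line along which they close (so a half turn about z gives the same grasp; the last joint's range is limited). The gripper opens to 88 mm and grips with 3 to 60 N. Pads are 20 mm wide; open, the fingers measure 115 mm over their backs; the gripper's body (75 mm by 178 mm) begins 61 mm behind the grasp point.
Start: joints at [-1.176, 0.091, 1.231, -0, 1.82, -0.057], TCP at [0.262, -0.54, 0.405] pointing down, gripper open.
Joint ranges: [-2.87, 2.87], [-0.86, 2.18], [0.17, 2.46], [-1.51, 4.65], [0.06, 2.69], [-2.65, 2.65]. Speed limits (rad/s): [2.57, 2.57, 3.01, 3.14, 3.14, 3.14].

### API

Orientations are given as a unit quaternion [w, x, y, z].
In Python, from workcell import ctrl gives the robot as it stands. Calls block until the motion is done:
- ctrl.reach(position, orientation): joint-space move of the TCP to a pose.
- ctrl.line_to(position, ori=None, vel=0.15): straight line of the TCP; ori=None keeps the orientation; vel is the mean speed in m/s.
- ctrl.goto_joints(angles): joint-space move.
- ctrl.set_gripper(opening, f_grip=None): finger opening in m; f_grip is the grip in N (None keeps the last); returns when the fingers have stopped.
- ctrl.hold(seconds).
- ctrl.ik(position, orientation): joint angles nearest the present ones, or None.
- ctrl.read_state(): the state.
- ctrl.read_camera(name): name is "scene" or "top" or "wrist"; returns a dict with "pixels" (384x512x3 uint8, red, green, blue), "fx", "fy", "cx", "cy" (pixels), "origin" and "orientation" of the camera in the world. Camera axes: x right, y down, z forward; pixel columns grow to the right and rows downward; lengths in m; the calibration is good to about 2 mm. A picture is of the moment at which its call begins. There is no depth.
A pose or a line that the arm cannot do raises ctrl.PlanningError and nothing moves.
- ctrl.hand_in(): hands the job in; it is judged then, once.
The state is a dict: "clock": time; "joint_pos": joint angles; "joint_velocities": joint speeds; "joint_efforts": joint torques, N m; "tcp_pos": TCP position; "tcp_rot": TCP orientation; "wrist_force": force on the tool from outside, world axes, zero at the start; "moment": the same for the moment, N m; "gripper_width": finger opening in m; "gripper_force": force on a finger pad.
Only numpy, scipy, OpenCV 4.12 (cv2) and the standard library are available. Lean on these libraries where they do the work, as an engineer would, in place of code of your own. Each camera call takes 0.05 s, during which the arm holds its last target. There are 200 camera calls.

## Working session

There is one attempt and no reset: what is moved stays moved. The work goes in short steps, each a Python script; the robot and the scene stay as the last script left them, time stands still between calls to the robot, and variables do not carry over. Pictures are saved under pics/ and viewed, at most 10 in all, crops included, and the job is handed in when it is done.

```bash
mkdir -p pics; ls; python3 - <<'E'
from workcell import ctrl
import cv2, numpy as np
for n in ["scene","top"]:
    c=ctrl.read_camera(n); np.save(f"pics/{n}0.npy",c,allow_pickle=True)
    cv2.imwrite(f"pics/{n}0.png",c["pixels"][:,:,::-1])
    print(n,{k:np.round(v,4) for k,v in c.items() if k!="pixels"})
s=ctrl.read_state(); print(s)
E
```

```text
pics
workcell.py
scene {'fx': np.float64(351.6666), 'fy': np.float64(351.6666), 'cx': np.float64(252.6469), 'cy': np.float64(185.5552), 'origin': array([0.3748, 0.7882, 0.6732]), 'orientation': array([ 0.0488, -0.065 ,  0.8642, -0.4965])}
top {'fx': np.float64(469.776), 'fy': np.float64(469.776), 'cx': np.float64(262.1621), 'cy': np.float64(186.1512), 'origin': array([ 0.4551, -0.1961,  1.3237]), 'orientation': array([ 0.0219, -0.7002,  0.7132, -0.0238])}
{'clock': 0.1, 'joint_pos': array([-1.17571011e+00,  9.18126738e-02,  1.23176237e+00, -2.10943244e-05,
        1.81978922e+00, -5.67059959e-02]), 'joint_velocities': array([-0.00015347, -0.00139601, -0.00084499,  0.0022451 ,  0.0009424 ,
        0.00073379]), 'joint_efforts': array([ 3.29434115e-03, -4.47859454e+01, -4.07569349e+01,  7.01944227e-02,
        2.84482352e-02, -1.02001152e-04]), 'tcp_pos': array([ 0.26196263, -0.53985955,  0.40360398]), 'tcp_rot': array([-8.71438119e-04,  9.74593987e-01,  2.23977179e-01, -1.59234132e-04]), 'wrist_force': array([-0.32777458,  0.92048609, -0.43035785]), 'moment': array([ 0.0046331 ,  0.02426103, -0.01177124]), 'gripper_force': 0.0, 'gripper_width': 0.08785940657527802}
```

View pics/top0.png

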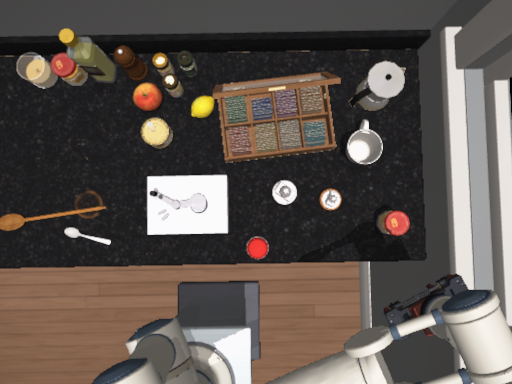

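View pics/scene0.png

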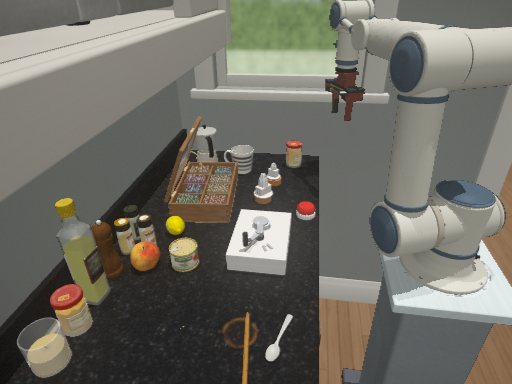

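The top view shows the press at about (188,205), with its knob near (154,194), cover at (198,203) and ribs near (164,214). The large cone is at (285,192), the small cone at (330,199), the timer at (258,247), the mug at (365,147), and the jar at (395,223). The scene view agrees with this. Next I'll take an enlarged crop and measure the press corners.

```bash
cat > h.py <<'E'
import numpy as np, cv2
from scipy.spatial.transform import Rotation as R
def rot(q): return R.from_quat(np.roll(q,-1)).as_matrix()
def ray(c,uv):
    d=rot(c["orientation"])@np.array([(uv[0]-c["cx"])/c["fx"],(uv[1]-c["cy"])/c["fy"],1]); return np.array(c["origin"]),d
def plane(c,uv,z):
    o,d=ray(c,uv); return o+d*(z-o[2])/d[2]
def proj(c,p):
    q=rot(c["orientation"]).T@(np.array(p)-c["origin"]); return np.array([c["fx"]*q[0]/q[2]+c["cx"],c["fy"]*q[1]/q[2]+c["cy"]])
def down(yaw): # tool z down; tool y (closing line) along world direction yaw
    y=np.array([np.cos(yaw),np.sin(yaw),0]); z=np.array([0,0,-1.]); x=np.cross(y,z)
    q=R.from_matrix(np.c_[x,y,z]).as_quat(); return np.roll(q,1)
def load(n): return np.load(f"pics/{n}.npy",allow_pickle=True).item()
def snap(ctrl,cam,n):
    c=ctrl.read_camera(cam); np.save(f"pics/{n}.npy",c,allow_pickle=True); cv2.imwrite(f"pics/{n}.png",c["pixels"][:,:,::-1]); return c
E
python3 - <<'E'
from h import *
c=load("top0"); im=c["pixels"]
cv2.imwrite("pics/crop0.png",cv2.resize(im[165:260,140:345,::-1],None,fx=3.9,fy=3.9,interpolation=cv2.INTER_CUBIC))
m=(im.min(2)>110).astype(np.uint8); m[:165]=0;m[260:]=0
cs,_=cv2.findContours(m,cv2.RETR_EXTERNAL,cv2.CHAIN_APPROX_NONE)
for k in cs:
    if cv2.contourArea(k)<40: continue
    r=cv2.minAreaRect(k); print(r, [np.round(plane(c,p,.06),4)[:2] for p in cv2.boxPoints(r)] if cv2.contourArea(k)>2000 else np.round(plane(c,r[0],.03),4))
E
```

```text
((86.80000305175781, 237.10000610351562), (47.750396728515625, 9.803060531616211), 18.434947967529297) [0.4078 0.2821 0.03  ]
((330.5, 199.0), (18.0, 19.0), 90.0) [ 0.4998 -0.3882  0.03  ]
((284.0, 192.0), (24.0, 24.0), 90.0) [ 0.5215 -0.2605  0.03  ]
((187.0, 204.5), (59.0, 80.0), 90.0) [array([0.5727, 0.1097]), array([ 0.5687, -0.1061]), array([ 0.4102, -0.104 ]), array([0.4142, 0.1101])]
((504.5, 211.99996948242188), (93.99998474121094, 12.999998092651367), 90.0) [ 0.4552 -0.8663  0.03  ]
((470.7967529296875, 212.01004028320312), (95.9571533203125, 38.21269607543945), 87.1728744506836) [array([ 0.5848, -0.7079]), array([ 0.588 , -0.8115]), array([ 0.3305, -0.8114]), array([ 0.3275, -0.7092])]
```

View pics/crop0.png

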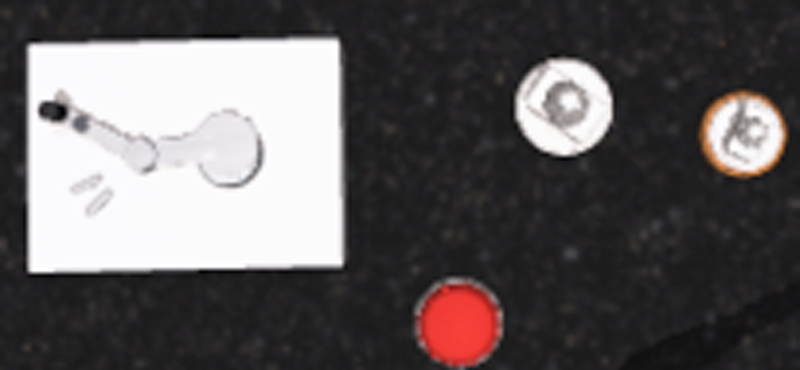

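The enlarged crop shows the knob at about (48,105), the ribs near (93,193), the pivot near (145,153), and the cover at (231,148). The large cone is at (565,107) and the small cone at (742,134).

```bash
cat >> h.py <<'E'
def pressfit(c):
    im=c["pixels"]; m=(im.min(2)>110).astype(np.uint8); m[:165]=0;m[260:]=0
    cs,_=cv2.findContours(m,cv2.RETR_EXTERNAL,cv2.CHAIN_APPROX_NONE)
    k=[k for k in cs if 3500<cv2.contourArea(k)<6000][0]
    p=np.array([plane(c,q,.06)[:2] for q in k[:,0,:].astype(float)])
    lo,hi=p.min(0),p.max(0); out=[]
    for ax in (0,1):
        for e in (lo,hi):
            s=p[(abs(p[:,ax]-e[ax])<.005)&(p[:,1-ax]>lo[1-ax]+.01)&(p[:,1-ax]<hi[1-ax]-.01)]
            out.append(np.polyfit(s[:,1-ax],s[:,ax],1))
    return out,lo,hi
E
python3 - <<'E'
from h import *
c=load("top0"); o,lo,hi=pressfit(c); print(o,lo,hi)
# centre; yaw: x=f(y) slope -> -tan yaw ; y=f(x) slope -> tan yaw
yaw=np.mean([-o[0][0],-o[1][0],o[2][0],o[3][0]]); mid=(lo+hi)/2
ctr=np.array([np.mean([np.polyval(o[i],mid[1]) for i in (0,1)]),np.mean([np.polyval(o[i],mid[0]) for i in (2,3)])])
Rz=np.array([[np.cos(yaw),-np.sin(yaw)],[np.sin(yaw),np.cos(yaw)]])
hub=ctr+Rz@[0,-.031]; piv=hub+Rz@[0,.058]
print("yaw",yaw,"hub",hub,"piv",piv)
g=cv2.cvtColor(c["pixels"],cv2.COLOR_RGB2GRAY)
m=np.zeros_like(g); m[180:205,149:162]=(g[180:205,149:162]<70)
ys,xs=np.nonzero(m); k=plane(c,(xs.mean(),ys.mean()),.112)[:2]; d=Rz.T@(k-piv)
print("knob",k,len(xs),np.linalg.norm(d),"ang from press +x",np.arctan2(d[1],d[0]))
for z,uv in((.079,(140+231/3.9,165+148/3.9)),(.06,(140+93/3.9,165+193/3.9))):
    d=Rz.T@(plane(c,uv,z)[:2]-piv); print(np.linalg.norm(d),np.arctan2(d[1],d[0]))
E
```

```text
[array([-0.00075903,  0.41382002]), array([1.13366412e-04, 5.69800640e-01]), array([-0.00737249, -0.10128667]), array([-0.0026908 ,  0.11120686])] [ 0.41262271 -0.10589789] [0.57128445 0.11009242]
yaw -0.0023544073275836505 hub [ 0.49173667 -0.02851516] piv [0.49187322 0.02948468]
knob [0.52044888 0.08083785] 23 0.05876832496549735 ang from press +x 1.0653662606765921
0.0624694941951381 -1.53314337801801
0.04407452819950573 2.215590114984427
```

```bash
python3 - <<'E'
from workcell import ctrl
from h import *
print([ (y,np.round(ctrl.ik([.52,.081,.40],down(y)),2)) for y in (-.5,-.5+np.pi)])
ctrl.reach([.50,.04,.42],down(-.5)); 
c=snap(ctrl,"wrist","w1"); s=ctrl.read_state(); print(s["clock"],s["joint_pos"],c["origin"],c["orientation"])
T=rot(s["tcp_rot"]); print("cam in tool",T.T@(c["origin"]-s["tcp_pos"]), T.T@rot(c["orientation"]))
E
```

```text
[(-0.5, array([ 0.09, -0.11,  1.44, -0.  ,  1.81,  0.59])), (2.641592653589793, array([ 0.09, -0.11,  1.44, -0.  ,  1.81, -2.55]))]
2.3917 [ 1.05417526e-02 -1.69328323e-01  1.45736777e+00 -1.94170713e-04
  1.85371220e+00  5.11868609e-01] [0.53298119 0.1023927  0.39994331] [ 0.12683352  0.96051642 -0.24553197 -0.03217955]
cam in tool [ 0.07115952 -0.00156436  0.0199385 ] [[ 9.10963864e-04 -9.65817637e-01 -2.59220876e-01]
 [ 9.99999454e-01  7.46870776e-04  7.31508981e-04]
 [-5.12899779e-04 -2.59221400e-01  9.65817789e-01]]
```

View pics/w1.png

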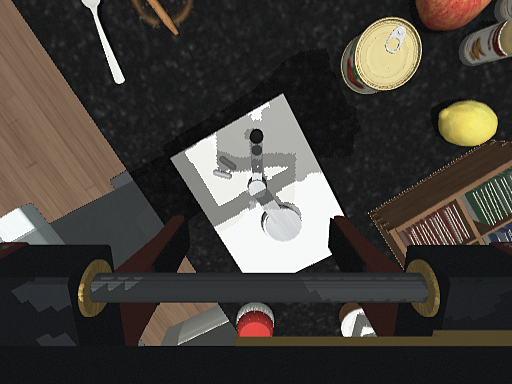

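The wrist view shows the knob top at (257,136), the pivot boss at (257,187), the cover centre at (281,222) and the ribs around (225,169).

```bash
python3 - <<'E'
from h import *
c=load("w1")
g=cv2.cvtColor(c["pixels"],cv2.COLOR_RGB2GRAY)
m=((g<60)).astype(np.uint8); n,l,st,ce=cv2.connectedComponentsWithStats(m[122:147,242:272]); 
print(st,ce+[242,122])
for nm,uv,z in(("knob",(257,135.5),.117),("cover",(281,222),.079),("piv",(257,187),.08),("ribs",(225,169),.061)):
    print(nm,plane(c,uv,z)[:2])
for p in ((.4142,.1112),(.57,.1097),(.57,-.103)): print(proj(c,[*p,.06]))
print(proj(c,[.4919,.0295,.08]))
E
```

```text
[[  0   0  30  25 590]
 [  8   7  13  15 154]
 [ 15  23   3   2   4]
 [ 12  24   2   1   2]] [[256.62372881 133.38135593]
 [256.01948052 135.90909091]
 [257.75       145.75      ]
 [254.5        146.        ]]
knob [0.52250641 0.08604873]
cover [ 0.49664528 -0.02211994]
piv [0.492248   0.03126279]
ribs [0.46620387 0.06611038]
[169.7833806  157.09563669]
[283.40273377  93.77850542]
[356.87129161 241.87877481]
[257.45727727 188.39824291]
```

```bash
python3 - <<'E'
from workcell import ctrl
from h import *
piv=np.array([.492,.030]); a0,a1=1.075,2.21
P=lambda a,z:[piv[0]+.062*np.cos(a),piv[1]+.062*np.sin(a),z]
ctrl.set_gripper(.045,10)
ctrl.reach(P(a0,.33),down(a0-np.pi/2))
ctrl.line_to(P(a0,.270),vel=.08)
ctrl.set_gripper(0,15); s=ctrl.read_state(); print(s["clock"],s["gripper_width"],s["wrist_force"])
for a in np.linspace(a0,a1,9)[1:]:
    ctrl.line_to(P(a,.270),ori=down(a-np.pi/2),vel=.05)
    s=ctrl.read_state(); print(round(s["clock"],2),np.round(s["wrist_force"],1),s["gripper_width"])
ctrl.set_gripper(.045); 
ctrl.line_to(P(a1,.34),vel=.15); ctrl.hold(.2)
ctrl.reach([.47,-.04,.40],down(a1-np.pi/2))
c=snap(ctrl,"top","t2"); c=snap(ctrl,"wrist","w2"); print(ctrl.read_state()["clock"],ctrl.read_state()["joint_pos"])
E
```

```text
5.1917 0.013649132696326866 [0.02662467 0.27654363 1.74007544]
5.52 [ 0.  -1.1  0.3] 0.013482216144374485
5.84 [ 0.3 -0.9  1.9] 0.013378695103163937
6.17 [-0.5 -0.4  1.9] 0.013510781143837658
6.49 [ 0.6 -2.7  2.7] 0.013435885781561841
6.82 [-0.5 -3.6  2. ] 0.013755455182208193
7.14 [ 9.2 -0.8 -1.9] 0.013757782126245639
7.47 [-2.1 -6.1  2.6] 0.013721633450178206
7.79 [ 3.9 -3.4  1.5] 0.01365498427134257
9.9833 [-1.54838912e-01 -2.55292419e-01  1.56923230e+00  6.33497744e-04
  1.82994388e+00 -7.95197577e-01]
```

View pics/w2.png

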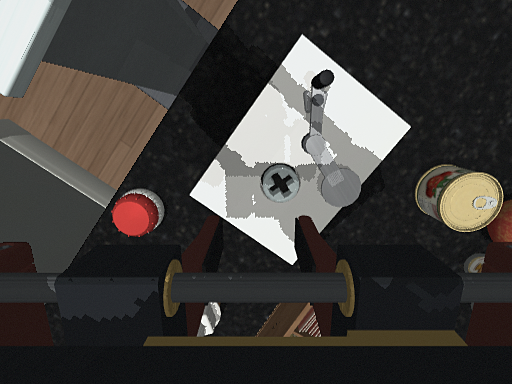

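The lever is now in the notch direction: knob at (323,78), pivot boss (316,143), cover (341,185). The hub is exposed at (280,183) and its dark cross slot is visible. I'll measure it from two opposite wrist yaws to cancel the camera bias, and look at the small cone the same way.

```bash
cat >> h.py <<'E'
def patch(c,ctr,z,half=.03,n=301):
    "top-down rectified patch: row -> -x, col -> -y ; 0.2 mm/px"
    pts=np.float32([[ctr[0]+half,ctr[1]+half],[ctr[0]+half,ctr[1]-half],[ctr[0]-half,ctr[1]-half],[ctr[0]-half,ctr[1]+half]])
    src=np.float32([proj(c,[*p,z]) for p in pts]); dst=np.float32([[0,0],[n-1,0],[n-1,n-1],[0,n-1]])
    return cv2.warpPerspective(c["pixels"],cv2.getPerspectiveTransform(src,dst),(n,n),flags=cv2.INTER_CUBIC)
E
python3 - <<'E'
from workcell import ctrl
from h import *
c=load("w2")
for nm,uv,z in(("knob",(323,77),.117),("cover",(341,184),.079),("piv",(315,143),.08),("hub",(280.5,183),.072)):
    p=plane(c,uv,z)[:2]-[.492,.030]; print(nm,p+[.492,.030],np.linalg.norm(p),np.arctan2(p[1],p[0]))
hub=plane(c,(280.5,183),.072)[:2]
cone=np.array([.4998,-.388])
ctrl.set_gripper(.085)
for i,y in enumerate((-.4,-.4+np.pi)):
    q=ctrl.ik([*hub,.36],down(y)); print(None if q is None else np.round(q[5],2))
    ctrl.reach([*hub,.36],down(y)); ctrl.hold(.15); c=snap(ctrl,"wrist",f"h{i}")
    cv2.imwrite(f"pics/ph{i}.png",patch(c,hub,.072)[:,:,::-1])
for i,y in enumerate((-.4+np.pi,-.4)):
    q=ctrl.ik([*cone,.36],down(y)); print(None if q is None else np.round(q[5],2))
    ctrl.reach([*cone,.36],down(y)); ctrl.hold(.15); c=snap(ctrl,"wrist",f"c{i}")
    cv2.imwrite(f"pics/pc{i}.png",patch(c,cone,.06,.045,301)[:,:,::-1])
print(ctrl.read_state()["clock"])
cv2.imwrite("pics/mosaic.png",np.vstack([np.hstack([cv2.imread(f"pics/p{a}{i}.png")[:300,:300] for i in (0,1)]) for a in "hc"]))
print(hub)
E
```

```text
knob [0.45215794 0.07891843] 0.06309043190767269 2.2542918197545325
cover [0.54321242 0.01480954] 0.05341780986471386 -0.28835004678231135
piv [0.49118127 0.03220001] 0.0023474207706385645 1.9270660311411314
hub [ 0.49026698 -0.0253309 ] 0.05535803799716916 -1.602107046298039
0.28
0.28
NoneTraceback (most recent call last):
  File "<stdin>", line 15, in <module>
host.PlanningError: the arm cannot take that pose within its joint ranges
```

```bash
python3 - <<'E'
from workcell import ctrl
from h import *
s=ctrl.read_state(); print(s["clock"],np.round(s["joint_pos"],3),s["tcp_pos"],s["tcp_rot"])
for i in (0,1):
    c=load(f"h{i}"); print(c["origin"],np.round(c["orientation"],3))
cone=np.array([.4998,-.388]); a=np.arctan2(cone[1],cone[0])
for i,y in enumerate((a+np.pi/2,a-np.pi/2)):
    ctrl.reach([*cone,.36],down(y)); ctrl.hold(.15); c=snap(ctrl,"wrist",f"c{i}"); s=ctrl.read_state()
    print(s["clock"],np.round(s["joint_pos"],3),s["tcp_rot"],c["origin"])
    cv2.imwrite(f"pics/pc{i}.png",patch(c,cone,.06,.045,301)[:,:,::-1])
cv2.imwrite("pics/mosaic.png",np.vstack([np.hstack([cv2.imread(f"pics/p{a}{i}.png")[:300,:300] for i in (0,1)]) for a in "hc"]))
E
```

```text
12.425 [-0.121 -0.208  1.597  0.     1.752  0.279] [ 0.49026492 -0.02532241  0.36000666] [-1.16632298e-05  8.33473380e-01  5.52559611e-01  1.47506661e-05]
[0.51660949 0.04081966 0.34040016] [ 0.128  0.972 -0.196 -0.025]
[0.51665945 0.04087667 0.34006213] [ 0.128  0.972 -0.197 -0.026]
14.2917 [-0.713  0.175  1.218  0.     1.748 -1.624] [ 1.77912176e-04  3.23741254e-01  9.46145638e-01 -3.15675740e-05] [ 0.44326977 -0.34286058  0.34028647]
17.1417 [-0.714  0.175  1.218 -0.     1.748  1.517] [ 3.10223351e-05  9.46043200e-01 -3.24040525e-01  2.51739393e-05] [ 0.55447572 -0.43005866  0.34005304]
```

View pics/mosaic.png

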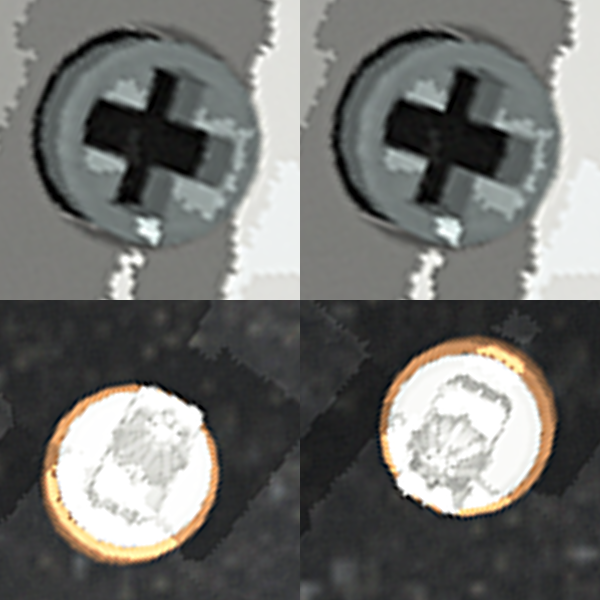

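The rectified views show the hub's cross slot with arms at about -0.25 rad. The cone's ring is centred symmetrically about my estimate, and its block's long axis is at about -0.42 rad. The second hub view turned out to be the same as the first, because the planner used the equivalent half-turn. I'll take one more hub view from a different yaw.

```bash
python3 - <<'E'
from workcell import ctrl
from h import *
hub=np.array([.4927,-.0273])
ctrl.reach([*hub,.36],down(-1.82)); ctrl.hold(.15); c=snap(ctrl,"wrist","h2"); print(ctrl.read_state()["clock"])
out=[]
for n in("h0","h2"):
    c=load(n); p=patch(c,hub,.072,.03,301); out.append(p)
cv2.imwrite("pics/hubs.png",cv2.resize(np.hstack(out)[:,:,::-1],(800,400),interpolation=cv2.INTER_CUBIC))
E
```

```text
18.6917
```

View pics/hubs.png

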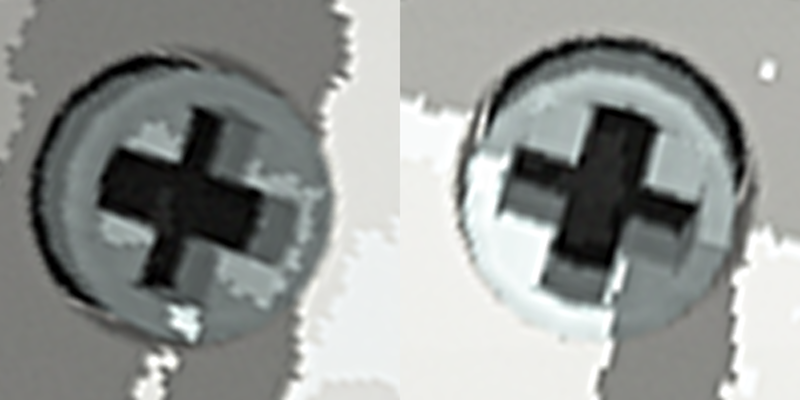

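Both hub views agree to about 0.2 mm: hub at (0.4921, -0.0274), slot yaw -0.288. Next I'll refine the cone centre numerically and grasp it.

```bash
python3 - <<'E'
from workcell import ctrl
from h import *
est=[]
for n in("c0","c1"):
    c=load(n); hsv=cv2.cvtColor(c["pixels"],cv2.COLOR_RGB2HSV)
    u,v=map(int,proj(c,[.4998,-.3877,.025]))
    m=(hsv[...,2]>105).astype(np.uint8); w=np.zeros_like(m); cv2.circle(w,(u,v),60,1,-1)
    cs,_=cv2.findContours(m*w,cv2.RETR_EXTERNAL,cv2.CHAIN_APPROX_NONE); k=max(cs,key=cv2.contourArea)
    q=np.float32([plane(c,p,.023)[:2]*1000 for p in k[:,0,:].astype(float)])
    (e,r)=cv2.minEnclosingCircle(q); est.append(np.array(e)/1000); print(n,e,r,cv2.boundingRect(k))
cone=np.mean(est,0); print(cone)
if np.linalg.norm(cone-[.4998,-.3877])>.003: raise SystemExit("check")
ctrl.set_gripper(.06)
ctrl.reach([*cone,.30],down(-1.99)); ctrl.line_to([*cone,.216],vel=.1)
ctrl.set_gripper(0,40); s=ctrl.read_state(); print(s["clock"],s["gripper_width"],s["gripper_force"],s["wrist_force"],s["moment"])
ctrl.line_to([*cone,.30],vel=.1); ctrl.hold(.1)
s=ctrl.read_state(); print(s["clock"],s["gripper_width"],s["wrist_force"],np.round(s["joint_pos"],2))
E
```

```text
c0 (499.0187683105469, -387.7588195800781) 31.423871994018555 (233, 152, 51, 53)
c1 (500.38397216796875, -388.196533203125) 31.01598358154297 (233, 150, 51, 53)
[ 0.49970137 -0.38797768]
22.3167 0.02192122897757016 39.64308334163434 [-1.14562354 -0.47315505 -0.37792888] [0.0844805  0.02167444 0.00507499]
23.4083 0.021568847347647985 [ 0.12418278 -0.40718809 -0.50063079] [-0.71  0.18  1.32 -0.    1.64  1.28]
```

```bash
cat > ins.py <<'E'
from workcell import ctrl
from h import *
def desc(hub,yaw,z0,z1,lim=18,step=.002):
    for z in np.arange(z0,z1-1e-9,-step):
        ctrl.line_to([*hub,z],ori=down(yaw),vel=.03); s=ctrl.read_state(); f=s["wrist_force"]
        print(round(s["clock"],2),round(z,4),np.round(f,1),np.round(s["moment"],2),round(s["tcp_pos"][2],4))
        if np.linalg.norm(f)>lim: return False
    return True
E
python3 - <<'E'
from ins import *
hub=[.4921,-.0274]; yaw=-.288-np.pi/2
s=ctrl.read_state()
ctrl.line_to([*s["tcp_pos"][:2],.345],vel=.15)
ctrl.reach([*hub,.345],down(yaw)); ctrl.line_to([*hub,.285],vel=.1); ctrl.hold(.2)
print(desc(hub,yaw,.283,.268,lim=6))
E
```

```text
26.41 0.283 [ 0.  -0.  -0.9] [ 0.13 -0.01 -0.  ] 0.283
26.66 0.281 [-0.1  0.5 -0.3] [ 0.04 -0.02  0.05] 0.2807
26.91 0.279 [-0.  -0.9 -0.5] [ 0.03  0.04 -0.01] 0.2788
27.16 0.277 [-0.3  0.4  0.4] [-0.01  0.01  0.01] 0.2768
27.41 0.275 [-1.1  0.4 -0.9] [ 0.   -0.04 -0.04] 0.2748
27.66 0.273 [-0.5 -0.9 -1.8] [ 0.06 -0.    0.02] 0.2728
27.91 0.271 [-0.6  0.6 -0.4] [ 0.07  0.05 -0.03] 0.2708
28.16 0.269 [-0.5  0.1 -0.7] [ 0.04  0.05 -0.03] 0.2688
True
```

The shank is in the slot with no contact force, so I'll continue and press.

```bash
python3 - <<'E'
from ins import *
hub=[.4921,-.0274]; yaw=-.288-np.pi/2
print(desc(hub,yaw,.267,.2565,lim=18,step=.0015)); ctrl.hold(.3); s=ctrl.read_state()
print(s["clock"],s["wrist_force"],s["tcp_pos"],s["gripper_width"],s["gripper_force"])
E
```

```text
28.41 0.267 [-0.1  0.1 -0.8] [0.07 0.01 0.01] 0.2668
28.66 0.2655 [ 0.1 -0.2 -0.2] [0.03 0.   0.02] 0.2654
28.91 0.264 [ 0.  -1.2 -0.8] [0.05 0.02 0.02] 0.2639
29.16 0.2625 [-0.1 -0.4 -1. ] [0.07 0.03 0.02] 0.2623
29.41 0.261 [-1.2  0.   2.3] [ 0.09  0.21 -0.  ] 0.2615
29.66 0.2595 [-2.   0.5  4.3] [0.15 0.23 0.02] 0.2598
29.91 0.258 [-1.   0.6  5.6] [ 0.09  0.29 -0.03] 0.2583
30.16 0.2565 [-0.2 -0.   7.6] [0.08 0.4  0.02] 0.257
True
30.4583 [-2.24203873  0.3940037   6.60383377] [ 0.49216744 -0.02739528  0.25711259] 0.02175991214510954 39.64669610681085
```

```bash
python3 - <<'E'
from ins import *
hub=[.4921,-.0274]; yaw=-.288-np.pi/2
print(desc(hub,yaw,.2555,.2535,lim=25,step=.001)); ctrl.hold(.4); s=ctrl.read_state()
print(s["clock"],s["wrist_force"],s["tcp_pos"],s["gripper_width"])
c=snap(ctrl,"scene","s3"); 
cv2.imwrite("pics/s3c.png",cv2.resize(c["pixels"][150:290,200:340,::-1],(560,560),interpolation=cv2.INTER_CUBIC))
E
```

```text
30.71 0.2555 [-3.3  0.7  7.3] [0.15 0.44 0.03] 0.2562
30.96 0.2545 [-2.6 -0.1  8.3] [0.15 0.56 0.05] 0.2553
31.21 0.2535 [-3.1  0.6  9.6] [ 0.08  0.6  -0.01] 0.2545
True
31.6083 [-3.28111494  1.35751857  9.11485097] [ 0.49217081 -0.02741257  0.25459837] 0.021807545296359185
```

View pics/s3c.png

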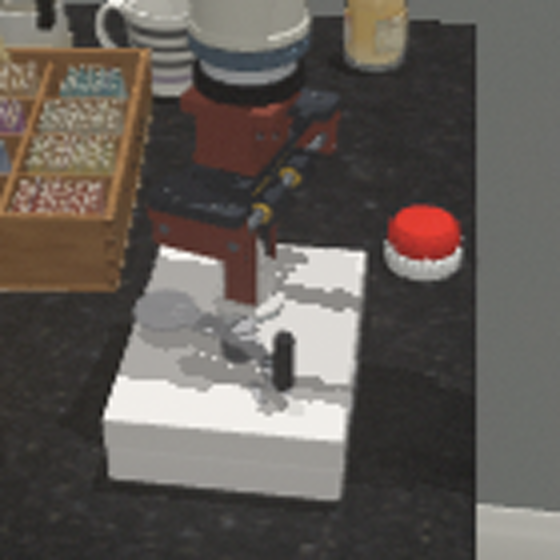

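The view shows the lever in its notch with the cover swung aside, and the cone upright in the hub under the gripper at about (245,300). The push is about 9.7 N and the TCP is 7.4 mm below the seating height, so the drive is down well over 3 mm. Handing in.

```bash
python3 -c "
from workcell import ctrl
print(ctrl.hand_in()); print(ctrl.read_state()['wrist_force'])"
```

```text
the job is handed in; nothing more can be done
None
the job is handed in; nothing more can be done
```

I handed in the job with the lever in its notch and the small cone seated in the hub, still gripped and pressed down with about 9.7 N (roughly 5 mm of drive travel by estimate); no verdict came back.

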